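Turn the sharpening block in the sliding-jaw clamp

ROBOT

A 6-joint arm with a two-finger parallel gripper is mounted at the origin on a cart in front of the work surface, level with it; the furniture and walls round the work are solid. World frame = base frame: x ahead of the robot, y to its left, z up, the work surface at z = 0. Lengths are in m, angles in rad, forces in N, time in s.
With the tool pointing down it reaches from about 0.25 to 0.775 m from the base axis. Payload 4 kg.
Tool frame: the origin (TCP) lies midway between the tips of the shut fingers; the grasp point (between the pads) lies 19 mm behind it (grip_point_offset is the distance from the TCP to the grasp point, in m); z points along the fingers, y is the line along which they close (so a half turn about z gives the same grasp; the last joint's range is limited). The gripper opens to 94 mm and grips with 3 to 60 N. Pads are 16 mm wide; open, the fingers measure 119 mm over their backs; the gripper's body (75 mm by 177 mm) begins 78 mm behind the grasp point.
Start: joints at [1.076, 0.087, 1.371, -0, 1.684, -0.103], TCP at [0.21, 0.508, 0.206] pointing down, gripper open.
Joint ranges: [-3.1, 3.1], [-0.76, 2.03], [0.27, 2.55], [-1.08, 4.22], [0.17, 2.65], [-2.57, 2.57]. Speed limits (rad/s): [2.79, 2.79, 3.14, 3.14, 3.14, 3.14].

INTERFACE

Orientations are given as [roll, pitch, yaw] about the fixed x, y, z axes, in that order (R = Rz(yaw) Ry(pitch) Rx(roll)).
In Python, from bench import * gives the robot as it stands.
- The arm moves only by the tool carry_out, never from a script. Its argument "commands" is a list of rows, each a list of 6 numbers: the shift along the tool's x, y, z in m, then the turn, a rotation vector about the tool's x, y, z in rad. In form: [[tx, ty, tz, rx, ry, rz], ...]. A call has exactly 5 rows; each row is the pose to reach, as a shift and turn from the pose commanded when the call began, along the tool's axes at that moment; what a row does not reach only later rows make up. A row lasts 1/10 s, in which the tool goes at most 50 mm and 8.59 degrees, less where a joint would pass 70% of its speed; a pose out of reach is approached as far as the arm can. A call with a gripper value outside its range is refused whole. "jaw" is the opening, from 0 (shut) to 1 (fully open), set as the call begins (left out, the last holds). The fingers move at their own pace and stop on an object; the grip force is fixed at half the most. Time passes only in rows, so rows that repeat a pose let the fingers close, or fill a call up. It gives the time, the measured TCP pose, the force, the opening and the grip force at its end, in the units of the state.
- get_obs(): the state, without advancing time (a new reading comes with each control period).
- snapshot(name): name is "side" or "top"; returns a dict with "img" (384x512x3 uint8, red, green, blue), "range_z" (384x512 float32, m along the optical axis (not along the pixel's ray), 0 where there is no reading), "fx", "fy", "cx", "cy" (pixels), "distortion" ([k1, k2, p1, p2, k3] as OpenCV has them; the pictures are not rectified), "R" (3x3) and "t" (3): a world point X has camera coordinates R X + t. Camera axes: x right, y down, z forward; pixel columns grow to the right and rows downward; lengths in m; the calibration is good to about 2 mm. A picture is of the moment at which its call begins.
- close_job(): hands the job in; it is judged then, once.
The state is a dict: "time": time; "joint_positions": joint angles; "qvel": joint speeds; "joint_torque": joint torques, N m; "tool_pos": TCP position; "ee_rot": TCP orientation; "wrist_force": force on the tool from outside, world axes, zero at the start; "wrist_torque": the same for the moment, N m; "width": finger opening in m; "finger_force": force on a finger pad.
Only numpy, scipy, OpenCV 4.12 (cv2) and the standard library are available. Lean on these libraries where they do the work, as an engineer would, in place of code of your own. Each camera call takes 0.05 s, during which the arm holds its last target. There are 200 camera calls.

TASK

The sharpening block that stands on end in the sliding-jaw clamp must be turned over onto its side so that its grooved face points straight up: open the jaw wide enough, lift the block out, turn it and lay it flat on the board in the middle between the jaws, lengthwise from jaw to jaw. Then slide the jaw back until the block is held snugly against the fixed jaw with no gap, and let go. Leave the spare block and the cup, shaker and tin around the clamp standing where they are.

Things in the scene. Friction and masses are not known exactly. Their poses are not given: they have to be found in the camera images.
- clamp_board: fixed plywood clamping board on feet, 210 x 320 mm, flat top (the bed) 32 mm above the table. Origin at table level; board x spans -60 to +150 mm, y -160 to +160. Jaws face each other along y, centred on x = 0. Fixed jaw: steel, 76 mm wide (x), 25 mm above the bed, inner face at y = -75 looking to +y, back at -95; an 8 mm high flange ends at -117
- bed_corner (a point): point on the clamp's centre line where the bed meets the fixed jaw's inner face; axes as the board's (z up, y from the fixed jaw to the sliding jaw)
- sliding_jaw (a joint): travel of the sliding jaw in m along board y: the gap between the jaw faces is 0.060 + value; 0 = 60 mm gap, 0.06 (wide open) = 120 mm gap. About 3 N of friction; stays where it is left. Jaw: steel, 60 mm wide, 20 mm thick, standing 24.5 mm above the bed
- tab_top (a point): centre of the top of the sliding jaw's upright aluminium tab, 56 mm above the bed; the tab measures 30 mm along board x, 13 mm along board y, is free for 45 mm below its top, and stands 60 mm behind the jaw's face on a foot 11 mm high. Axes as the board's
- block_a: grey stone sharpening block, 60 (x) x 50 (y) x 95 (z) mm, 0.3 to 0.6 kg; origin at its centre. +x is the grooved face: three grooves 9 mm wide, 6 deep, run along y; -x is plain. At the start z is up. One of two alike: one stands in the clamp, the spare stands on the board 115 mm behind (+x); which is which varies. Grooves of block_a face the sliding jaw's side (board +y) at the start
- block_b: grey stone sharpening block, 60 (x) x 50 (y) x 95 (z) mm, 0.3 to 0.6 kg; origin at its centre. +x is the grooved face: three grooves 9 mm wide, 6 deep, run along y; -x is plain. At the start z is up. One of two alike: one stands in the clamp, the spare stands on the board 115 mm behind (+x); which is which varies. Grooves of block_b face the fixed jaw's side (board -y) at the start
- cup: clear cup with a brown drink, 95 mm wide at the rim, 60 mm at the foot, 132 mm tall; stands near the clamp; origin under its centre, z up. To be left alone
- shaker: salt shaker with red lid, 68 mm wide, 123 mm tall, stands near the clamp; origin under its centre, z up. To be left alone
- tin: flat dark green tin, 67 x 98 x 32 mm, lies near the clamp; origin under its centre, z up. To be left alone
There are look-alikes about, which are no part of the job. Leave any blue look-alike of the block_b alone. Leave any purple look-alike of the block_a alone.

How it is judged:
On the way, in this order (a step that is already met when the one before it is completed fails the run):
1. the jaw is opened wider than the lying block is long (gap over 100 mm) (value of joint sliding_jaw above 0.04 m), for 0.1 s.
2. the block from the clamp lies flat on the bed between the jaws with its grooved face up, lengthwise from jaw to jaw (((angle between block_a's own x axis and vertical below 0.12 rad and angle between the z axis of block_a and the y axis of clamp_board, either way round below 0.25 rad and z of block_a in the frame of bed_corner between 0.025 and 0.036 m and x of block_a in the frame of bed_corner between -0.02 and 0.02 m and y of block_a in the frame of bed_corner between 0.035 and 0.075 m) or (angle between block_b's own x axis and vertical below 0.12 rad and angle between the z axis of block_b and the y axis of clamp_board, either way round below 0.25 rad and z of block_b in the frame of bed_corner between 0.025 and 0.036 m and x of block_b in the frame of bed_corner between -0.02 and 0.02 m and y of block_b in the frame of bed_corner between 0.035 and 0.075 m))), for 0.2 s.
At the end, for the whole second after the job is handed in: The block from the clamp lies flat on the bed, grooved face up (within 3.5 degrees), lengthwise (4 degrees), within 20 mm of the centre line, 4 mm of the fixed jaw, at rest; jaw gap under 97.5 mm (block 95 mm); the spare block stands upright, moved at most 12 mm (value of joint sliding_jaw between 0.032 and 0.0375 m and velocity of joint sliding_jaw below 0.01 m/s and ((angle between block_a's own x axis and vertical below 0.06 rad and angle between the z axis of block_a and the y axis of clamp_board, either way round below 0.07 rad and z of block_a in the frame of bed_corner between 0.026 and 0.034 m and x of block_a in the frame of bed_corner between -0.02 and 0.02 m and y of block_a in the frame of bed_corner between 0.043 and 0.052 m and linear speed of block_a below 0.02 m/s and distance of block_b from where it was at the start of the episode below 0.012 m and angle between block_b's own z axis and vertical below 0.08 rad) or (angle between block_b's own x axis and vertical below 0.06 rad and angle between the z axis of block_b and the y axis of clamp_board, either way round below 0.07 rad and z of block_b in the frame of bed_corner between 0.026 and 0.034 m and x of block_b in the frame of bed_corner between -0.02 and 0.02 m and y of block_b in the frame of bed_corner between 0.043 and 0.052 m and linear speed of block_b below 0.02 m/s and distance of block_a from where it was at the start of the episode below 0.012 m and angle between block_a's own z axis and vertical below 0.08 rad))); the robot touches nothing.
It fails at once if the cup is pushed more than 20 mm from its place or tipped (distance of cup from where it was at the start of the episode above 0.02 m or angle between cup's own z axis and vertical above 0.3 rad).
It fails at once if the shaker is pushed more than 20 mm from its place or tipped (distance of shaker from where it was at the start of the episode above 0.02 m or angle between shaker's own z axis and vertical above 0.3 rad).
It fails at once if the tin is pushed more than 20 mm from its place or tipped (distance of tin from where it was at the start of the episode above 0.02 m or angle between tin's own z axis and vertical above 0.3 rad).
It also fails if it takes over 53 s, if anything falls off the work surface, if the arm or the gripper's body presses on something with over 40 N, if the wrist force passes 120 N, or if a joint passes its speed limit or range.

## Working session

There is one attempt and no reset: what is moved stays moved. The work goes in short steps, Python scripts to look and compute and a tool call to move; the robot and the scene stay as the last step left them, time stands still between calls to the robot, and variables do not carry over. Pictures are saved under pics/ and viewed, at most 10 in all, crops included, and the job is handed in when it is done.

Besides the shell and the picture viewer there is one more tool, called after "Request:" as a command line: name --pt "numbers of a row" for each row, then --argument value for the rest. carry_out: Moves the arm, as the interface text tells. Its arguments: {"type":"object","properties":{"commands":{"type":"array","items":{"type":"array","items":{"type":"number"}}},"jaw":{"type":"number"}},"required":["commands"]}

```bash
mkdir -p pics; ls; python3 - <<'E'
from bench import *
import cv2,numpy as np,pickle
s=get_obs(); print({k:np.round(v,3) for k,v in s.items()})
d={}
for n in("top","side"):
    c=snapshot(n); d[n]=c; cv2.imwrite(f"pics/{n}0.png",c["img"][...,::-1])
    print(n,c["fx"],c["distortion"],np.round(-np.array(c["R"]).T@c["t"],3),np.round(c["R"],2).tolist())
pickle.dump(d,open("d0.pkl","wb"))
E
```

```text
pics
{'time': np.float64(0.0), 'joint_positions': array([ 1.076,  0.088,  1.372,  0.   ,  1.684, -0.103]), 'qvel': array([-0.   , -0.001, -0.001,  0.002,  0.001,  0.001]), 'joint_torque': array([-1.0000e-03, -3.4018e+01, -3.0242e+01,  7.1000e-02,  3.3000e-02,
       -0.0000e+00]), 'tool_pos': array([0.21 , 0.508, 0.204]), 'ee_rot': array([-3.139, -0.   ,  2.75 ]), 'wrist_force': array([ 0.213,  0.167, -0.359]), 'wrist_torque': array([0.031, 0.036, 0.013]), 'finger_force': np.float64(0.0), 'width': np.float64(0.094)}
top 354.59633204000187 [-0.09680263  0.          0.          0.          0.        ] [0.551 0.121 0.934] [[-0.0, -1.0, 0.01], [-0.99, -0.0, -0.12], [0.12, -0.01, -0.99]]
side 426.4703490643814 [-0.06713046  0.          0.          0.          0.        ] [ 0.263 -0.64   0.652] [[0.89, -0.47, -0.01], [-0.27, -0.48, -0.83], [0.38, 0.74, -0.55]]
```

View pics/top0.png

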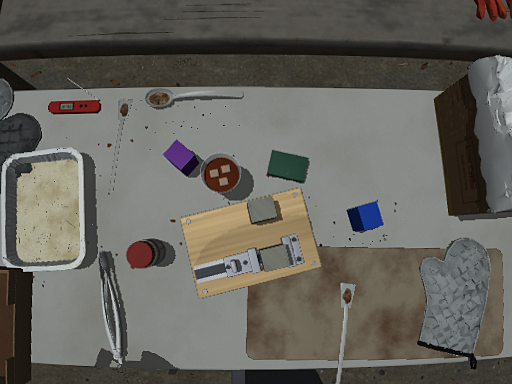

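View pics/side0.png

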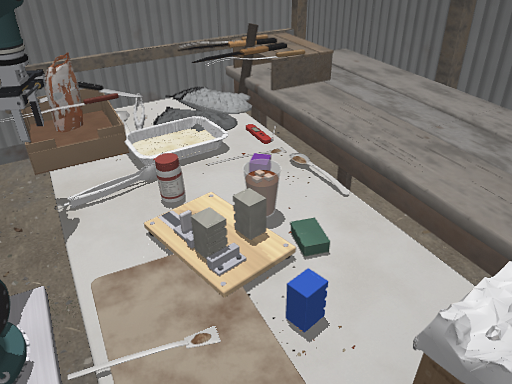

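The top view shows the board at cols 180–320, rows 190–297. The clamped block is at about (275,257) and the spare at (262,208). The tab is probably at about (235,263), so the sliding jaw is on the left. Next I'll zoom in and measure.

```bash
cat > h.py <<'E'
import cv2,numpy as np
def ray(c,uv):
    K=np.array([[c["fx"],0,c["cx"]],[0,c["fy"],c["cy"]],[0,0,1.]])
    p=cv2.undistortPoints(np.float64(uv).reshape(-1,1,2),K,np.float64(c["distortion"])).reshape(-1,2)
    R=np.array(c["R"]);t=np.array(c["t"])
    return -R.T@t,np.c_[p,np.ones(len(p))]@R
def plane(c,uv,z):
    o,d=ray(c,uv); return o+d*((z-o[2])/d[:,2])[:,None]
def cloud(c):
    h,w=c["range_z"].shape
    u,v=np.meshgrid(np.arange(w),np.arange(h))
    o,d=ray(c,np.c_[u.ravel(),v.ravel()])
    return (o+d*c["range_z"].reshape(-1,1)).reshape(h,w,3)
E
python3 - <<'E'
import pickle,cv2,numpy as np
from h import *
d=pickle.load(open("d0.pkl","rb"))
a=d["top"]["img"][180:305,170:330,::-1]; b=d["side"]["img"][130:300,130:340,::-1]
a=cv2.resize(a,None,fx=4.5,fy=4.5,interpolation=cv2.INTER_CUBIC)[:560]; b=cv2.resize(b,None,fx=3.5,fy=3.5,interpolation=cv2.INTER_CUBIC)
cv2.imwrite("pics/a.png",a);cv2.imwrite("pics/b.png",b)
c=d["top"];P=cloud(c)
hsv=cv2.cvtColor(c["img"],cv2.COLOR_RGB2HSV)
m=cv2.inRange(hsv,(8,60,120),(28,255,255)); m[:185]=0;m[300:]=0;m[:,:175]=0;m[:,325:]=0
# keep only board height by range
m[(P[...,2]<0.02)|(P[...,2]>0.05)]=0
r=cv2.minAreaRect(plane(c,cv2.findNonZero(m).reshape(-1,2),0.032)[:,:2].astype(np.float32))
print("board rect",r, cv2.boxPoints(r))
for z0,z1 in((.11,.14),(.08,.1),(.052,.065)):
    mm=((P[...,2]>z0)&(P[...,2]<z1)).astype(np.uint8); mm[:187]=0;mm[300:]=0;mm[:,:175]=0;mm[:,325:]=0
    n,l,st,ce=cv2.connectedComponentsWithStats(mm)
    for i in range(1,n):
        if st[i,4]>8:
            q=P[l==i]; zz=np.median(q[:,2]); rr=cv2.minAreaRect(plane(c,np.argwhere(l==i)[:,::-1],zz)[:,:2].astype(np.float32))
            print(z0,ce[i].round(0),st[i,4],zz.round(3),np.round(rr[0],3),np.round(rr[1],3),round(rr[2],1))
E
```

```text
board rect ((0.5401051044464111, 0.10434158891439438), (0.20755621790885925, 0.31847354769706726), 14.308737754821777) [[ 0.40019155  0.2329901 ]
 [ 0.47890127 -0.07560377]
 [ 0.68001866 -0.02430692]
 [ 0.60130894  0.28428695]]
0.11 [219. 190.] 38 0.131 [0.659 0.175] [0.014 0.064] 0.1
0.11 [262. 209.] 584 0.128 [0.615 0.08 ] [0.05 0.06] 13.2
0.11 [275. 257.] 618 0.128 [0.507 0.051] [0.051 0.061] 13.8
0.08 [234. 266.] 72 0.088 [0.485 0.145] [0.03  0.013] 14.3
0.052 [289. 250.] 205 0.058 [0.518 0.012] [0.076 0.023] 14.4
0.052 [254. 260.] 201 0.057 [0.497 0.096] [0.06 0.02] 14.1
```

View pics/a.png

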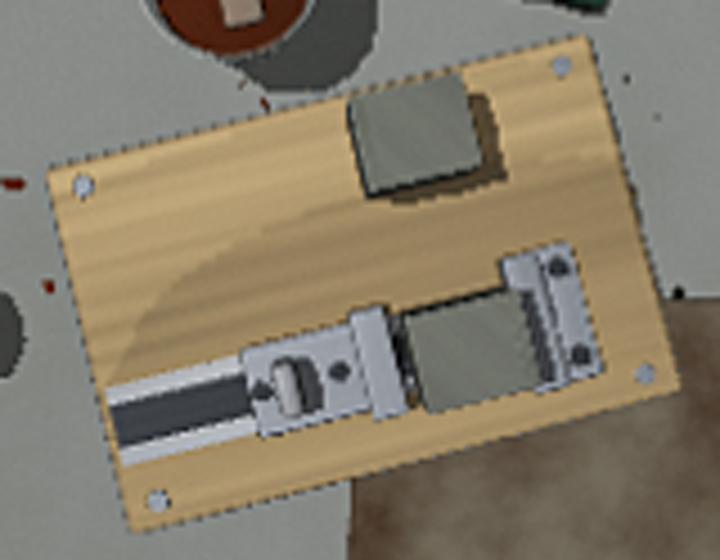

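View pics/b.png

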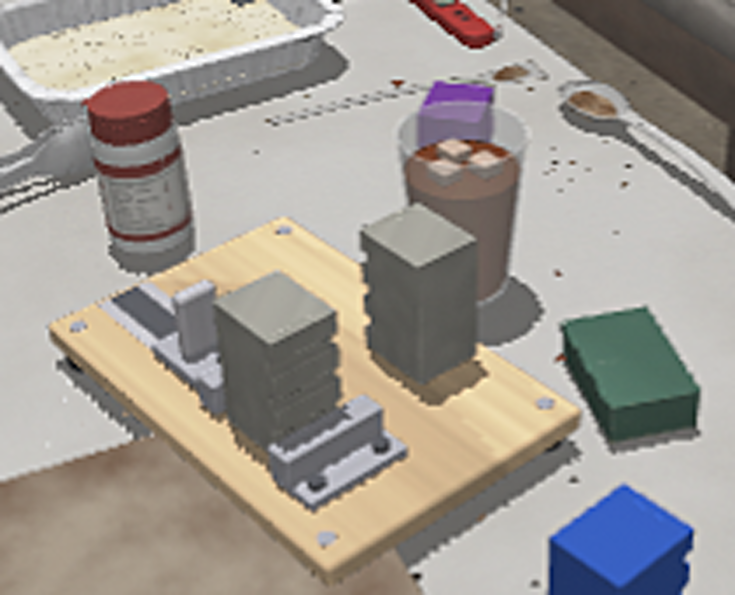

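The tab is on the +y side. The clamped block's grooves face the fixed jaw, so it is block_b. Board yaw is about 14.3° and the origin is about (0.4965, 0.093). The gap is about 68 mm.

Plan:
1. Grip the tab across board x and open the jaw.
2. Grasp the block across its 50 mm sides, with the tool tilted about 55° towards +y.
3. Lift it, turn it −90° about board x, and lay it down.

```bash
cat >> h.py <<'E'
from scipy.spatial.transform import Rotation as Ro
th=np.deg2rad(14.3); bx=np.array([np.cos(th),np.sin(th),0]); by=np.array([-np.sin(th),np.cos(th),0]); bz=np.array([0,0,1.])
O=np.array([.4965,.0932,0])
def W(x,y,z): return O+x*bx+y*by+z*bz           # board -> world
def toB(p): p=np.asarray(p)-O; return np.array([p@bx,p@by,p@bz])
def tool(phi):                                   # y along board x, tilted phi deg towards +y
    f=np.deg2rad(phi); z=-np.cos(f)*bz+np.sin(f)*by; return np.c_[np.cross(bx,z),bx,z]
def go(s,*targets):                              # targets: (grasp point in board frame, tilt)
    p=np.array(s["tool_pos"]); R=Ro.from_euler("xyz",s["ee_rot"]).as_matrix()
    print("t",round(float(s["time"]),2),"q",np.round(s["joint_positions"],2),"tcp_b",toB(p).round(4),"grasp_b",toB(p-.019*R[:,2]).round(4),"F",np.round(s["wrist_force"],1),"w",round(float(s["width"]),4),round(float(s["finger_force"]),1))
    for g,phi in targets:
        T=tool(phi); q=W(*g)+.019*T[:,2]
        r=Ro.from_matrix(R.T@T).as_rotvec()
        print(np.round(R.T@(q-p),4).tolist(),np.round(r,3).tolist(),"deg",round(float(np.rad2deg(np.linalg.norm(r))),1))
E
python3 - <<'E'
from bench import *
from h import *
for p in [(.485,.145,.088),(.507,.051,.127)]: print(toB(p).round(4))
go(get_obs(),((0,.0525,.21),0),((0,.0525,.07),0))
E
```

```text
[0.0017 0.053  0.088 ]
[-0.0002 -0.0435  0.127 ]
t 0.1 q [ 1.08  0.09  1.37 -0.    1.68 -0.1 ] tcp_b [-0.1754  0.4726  0.2044] grasp_b [-0.1754  0.4727  0.2234] F [-0.1  0.2 -1.2] w 0.0935 0.0
[-0.3919, -0.2317, 0.0138] [-0.002, 0.001, 0.929] deg 53.2
[-0.3919, -0.2314, 0.1538] [-0.002, 0.001, 0.929] deg 53.2
```

Request:
carry_out --pt "-0.03 -0.018 0 0 0 0.08" --pt "-0.07 -0.041 0 0 0 0.2" --pt "-0.11 -0.065 0 0 0 0.33" --pt "-0.15 -0.089 0 0 0 0.45" --pt "-0.19 -0.112 0 0 0 0.57" --jaw 1

```text
time: 0.6
tool_pos: [0.3433, 0.3306, 0.205]
ee_rot: [-3.141, 0.0, 2.175]
wrist_force: [0.6, 0.7, 0.0]
width: 0.0941
finger_force: 0.0
```

```bash
python3 - <<'E'
from bench import *
from h import *
go(get_obs(),((0,.0525,.21),0))
E
```

```text
t 0.6 q [ 0.65 -0.08  1.54 -0.    1.68  0.04] tcp_b [-0.0898  0.2679  0.205 ] grasp_b [-0.0898  0.2679  0.224 ] F [0.6 0.7 0. ] w 0.0941 0.0
[-0.2331, 0.0094, 0.014] [-0.001, 0.0, 0.355] deg 20.3
```

Request:
carry_out --pt "-0.045 0.002 0 0 0 0.08" --pt "-0.095 0.004 0.003 0 0 0.16" --pt "-0.145 0.006 0.007 0 0 0.24" --pt "-0.195 0.008 0.011 0 0 0.3" --pt "-0.233 0.0095 0.014 0 0 0.355"

```text
time: 1.1
tool_pos: [0.4848, 0.144, 0.1907]
ee_rot: [-3.141, 0.0, 1.821]
wrist_force: [0.3, -0.4, 0.1]
width: 0.094
finger_force: 0.0
```

```bash
python3 - <<'E'
from bench import *
from h import *
go(get_obs(),((0.001,.0525,.21),0),((0.001,.0525,.07),0))
E
```

```text
t 1.1 q [ 0.18 -0.01  1.5  -0.    1.65 -0.07] tcp_b [0.0013 0.0521 0.1907] grasp_b [0.0013 0.0521 0.2097] F [ 0.3 -0.4  0.1] w 0.094 0.0
[0.0004, -0.0003, -0.0003] [-0.001, 0.0, 0.0] deg 0.1
[0.0004, -0.0001, 0.1397] [-0.001, 0.0, 0.0] deg 0.1
```

Request:
carry_out --pt "0.0005 0 0.04 0 0 0" --pt "0.0005 0 0.085 0 0 0" --pt "0.0005 0 0.12 0 0 0" --pt "0.0005 0 0.138 0 0 0" --pt "0.0005 0 0.138 0 0 0"

```text
time: 1.6
tool_pos: [0.4805, 0.1463, 0.0493]
ee_rot: [-3.133, -0.001, 1.825]
wrist_force: [0.6, 0.9, 0.6]
width: 0.0938
finger_force: 0.0
```

Request:
carry_out --pt "0 0 0 0 0 0" --pt "0 0 0 0 0 0" --pt "0 0 0 0 0 0" --pt "0 0 0 0 0 0" --pt "0 0 0 0 0 0" --jaw 0

```text
time: 2.1
tool_pos: [0.4843, 0.1472, 0.0543]
ee_rot: [3.14, 0.0, 1.825]
wrist_force: [0.0, -0.1, -0.4]
width: 0.0575
finger_force: 0.0
```

Request:
carry_out --pt "0 0 0 0 0 0" --pt "0 0 0 0 0 0" --pt "0 0 0 0 0 0" --pt "0 0 0 0 0 0" --pt "0 0 0 0 0 0" --jaw 0

```text
time: 2.6
tool_pos: [0.4823, 0.1467, 0.0534]
ee_rot: [-3.138, -0.0, 1.825]
wrist_force: [-5.1, -1.7, 3.2]
width: 0.0299
finger_force: 30.0
```

Request:
carry_out --pt "0 0 0 0 0 0" --pt "0.003 0 0 0 0 0" --pt "0.01 0 0 0 0 0" --pt "0.017 0 0 0 0 0" --pt "0.024 0 0 0 0 0" --jaw 0

```text
time: 3.1
tool_pos: [0.4766, 0.1689, 0.0534]
ee_rot: [-3.138, 0.002, 1.824]
wrist_force: [-3.9, -5.3, 3.4]
width: 0.03
finger_force: 30.0
```

Request:
carry_out --pt "0.007 0 0 0 0 0" --pt "0.014 0 0 0 0 0" --pt "0.02 0 0 0 0 0" --pt "0.0245 0 0 0 0 0" --pt "0.0245 0 0 0 0 0" --jaw 0

```text
time: 3.6
tool_pos: [0.4704, 0.1936, 0.0533]
ee_rot: [-3.139, 0.001, 1.825]
wrist_force: [-5.3, -1.9, 4.2]
width: 0.0296
finger_force: 30.0
```

Request:
carry_out --pt "0 0 0 0 0 0" --pt "0 0 0 0 0 0" --pt "0 0 0 0 0 0" --pt "0 0 0 0 0 0" --pt "0 0 -0.01 0 0 0" --jaw 1

```text
time: 4.1
tool_pos: [0.4706, 0.1937, 0.0623]
ee_rot: [-3.138, -0.0, 1.825]
wrist_force: [-0.1, -0.1, 0.1]
width: 0.0665
finger_force: 0.0
```

```bash
python3 - <<'E'
from bench import *
from h import *
go(get_obs(),((0,-.0435,.26),55),((0,-.14,.22),55),((0,-.17,.18),55),((0,-.0435,.082),55))
E
```

```text
t 4.1 q [0.28 0.07 1.68 0.   1.4  0.03] tcp_b [-0.0003  0.1038  0.0623] grasp_b [-0.0002  0.1038  0.0813] F [-0.1 -0.1  0.1] w 0.0665 0.0
[-0.1317, -0.0009, -0.1868] [-0.005, 0.96, 0.002] deg 55.0
[-0.2282, -0.0012, -0.1468] [-0.005, 0.96, 0.002] deg 55.0
[-0.2582, -0.0012, -0.1068] [-0.005, 0.96, 0.002] deg 55.0
[-0.1317, -0.0003, -0.0088] [-0.005, 0.96, 0.002] deg 55.0
```

Request:
carry_out --pt "0 -0.0005 -0.03 0 0 0" --pt "0 -0.001 -0.075 0 0 0" --pt "-0.01 -0.001 -0.12 0 0.08 0" --pt "-0.04 -0.001 -0.155 0 0.2 0" --pt "-0.08 -0.001 -0.17 0 0.33 0" --jaw 1

```text
time: 4.6
tool_pos: [0.4925, 0.1176, 0.2407]
ee_rot: [3.127, -0.332, 1.835]
wrist_force: [1.5, 0.5, -0.3]
width: 0.0939
finger_force: 0.0
```

```bash
python3 - <<'E'
from bench import *
from h import *
go(get_obs(),((0,-.1254,.2),55),((0,-.1254,.139),55),((0,-.0435,.082),55))
E
```

```text
t 4.6 q [-0.1   0.01  1.42  0.32  1.81 -0.3 ] tcp_b [0.0022 0.0246 0.2407] grasp_b [0.002  0.0184 0.2587] F [ 1.5  0.5 -0.3] w 0.0939 0.0
[-0.1439, -0.0043, 0.005] [0.005, 0.628, 0.017] deg 36.0
[-0.1638, -0.0051, 0.0626] [0.005, 0.628, 0.017] deg 36.0
[-0.1049, -0.005, 0.1432] [0.005, 0.628, 0.017] deg 36.0
```

Request:
carry_out --pt "-0.03 -0.001 0 0.001 0.13 0.003" --pt "-0.065 -0.002 0.001 0.002 0.27 0.007" --pt "-0.1 -0.003 0.003 0.004 0.41 0.011" --pt "-0.13 -0.004 0.004 0.005 0.54 0.015" --pt "-0.144 -0.004 0.005 0.005 0.628 0.017"

```text
time: 5.1
tool_pos: [0.5211, -0.0186, 0.1803]
ee_rot: [-3.114, -0.963, 1.787]
wrist_force: [0.2, -0.1, -0.1]
width: 0.0941
finger_force: 0.0
```

```bash
python3 - <<'E'
from bench import *
from h import *
go(get_obs(),((0,-.1254,.2),55),((0,-.1254,.139),55),((0,-.0435,.082),55))
E
```

```text
t 5.1 q [-0.55  0.42  1.31  0.71  2.08 -0.65] tcp_b [-0.0038 -0.1144  0.1803] grasp_b [-0.0038 -0.13    0.1912] F [ 0.2 -0.1 -0.1] w 0.0941 0.0
[0.0099, 0.0036, -0.0012] [-0.0, -0.003, -0.019] deg 1.1
[-0.0402, 0.0046, 0.0336] [-0.0, -0.003, -0.019] deg 1.1
[-0.0402, 0.0046, 0.1334] [-0.0, -0.003, -0.019] deg 1.1
```

Request:
carry_out --pt "-0.02 0.003 0.015 0 -0.003 -0.01" --pt "-0.04 0.0045 0.034 0 -0.003 -0.019" --pt "-0.04 0.0045 0.06 0 -0.003 -0.019" --pt "-0.04 0.0045 0.085 0 -0.003 -0.019" --pt "-0.04 0.0045 0.1 0 -0.003 -0.019"

```text
time: 5.6
tool_pos: [0.5092, 0.0438, 0.091]
ee_rot: [3.14, -0.956, 1.827]
wrist_force: [-0.8, -0.2, -0.2]
width: 0.094
finger_force: 0.0
```

```bash
python3 - <<'E'
from bench import *
from h import *
import cv2
s=get_obs()
go(s,((0,-.0435,.082),55))
cv2.imwrite("pics/s1.png",cv2.resize(snapshot("side")["img"][100:320,90:340,::-1],None,fx=2.6,fy=2.6))
E
```

```text
t 5.6 q [-0.47  0.43  1.49  0.7   1.89 -0.74] tcp_b [ 0.0001 -0.051   0.091 ] grasp_b [ 0.0002 -0.0665  0.102 ] F [-0.8 -0.2 -0.2] w 0.094 0.0
[-0.003, 0.0, 0.0303] [-0.004, 0.004, 0.004] deg 0.4
```

View pics/s1.png

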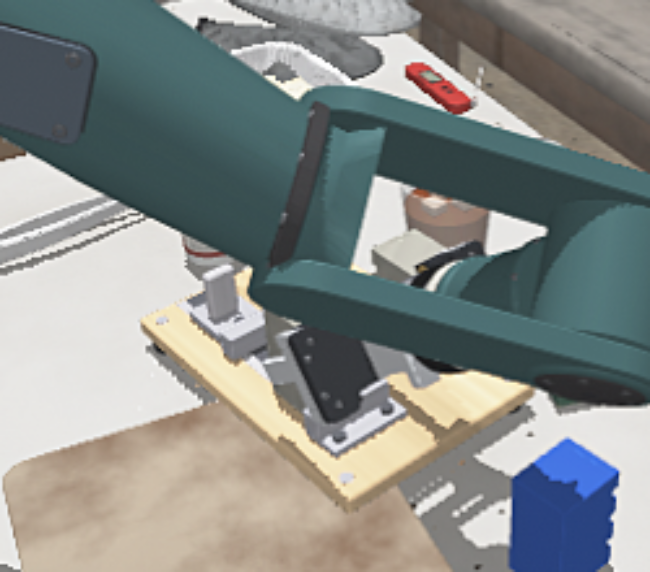

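The side view shows the jaw open (tab at (220,290)) and the gripper tilted over the block, clear of its neighbours.

Request:
carry_out --pt "-0.001 0 0.008 0 0 0" --pt "-0.002 0 0.016 0 0.002 0" --pt "-0.003 0 0.024 0 0.004 0" --pt "-0.003 0 0.029 0 0.004 0" --pt "-0.003 0 0.03 0 0.004 0"

```text
time: 6.15
tool_pos: [0.5037, 0.0653, 0.0717]
ee_rot: [3.14, -0.959, 1.827]
wrist_force: [0.1, 0.5, 0.2]
width: 0.0941
finger_force: 0.0
```

Request:
carry_out --pt "0 0 0 0 0 0" --pt "0 0 0 0 0 0" --pt "0 0 0 0 0 0" --pt "0 0 0 0 0 0" --pt "0 0 0 0 0 0" --jaw 0

```text
time: 6.65
tool_pos: [0.5041, 0.0648, 0.0721]
ee_rot: [3.138, -0.959, 1.828]
wrist_force: [0.1, -0.1, 0.2]
width: 0.0574
finger_force: 0.0
```

Request:
carry_out --pt "0 0 0 0 0 0" --pt "0 0 0 0 0 0" --pt "0 0 0 0 0 0" --pt "0 0 0 0 0 0" --pt "0 0 0 0 0 0" --jaw 0

```text
time: 7.15
tool_pos: [0.5037, 0.0649, 0.072]
ee_rot: [3.14, -0.959, 1.827]
wrist_force: [-2.7, -1.0, 0.7]
width: 0.0496
finger_force: 30.0
```

```bash
python3 - <<'E'
from bench import *
from h import *
go(get_obs(),((0,-.0435,.082),55),((0,-.04,.12),55),((0,-.03,.23),55))
E
```

```text
t 7.15 q [-0.45  0.44  1.53  0.71  1.84 -0.75] tcp_b [-0.     -0.0292  0.072 ] grasp_b [ 0.     -0.0447  0.083 ] F [-2.7 -1.   0.7] w 0.0496 30.0
[-0.0001, 0.0, 0.0016] [-0.004, 0.0, 0.004] deg 0.3
[0.0331, 0.0001, -0.0174] [-0.004, 0.0, 0.004] deg 0.3
[0.1289, 0.0003, -0.0723] [-0.004, 0.0, 0.004] deg 0.3
```

Request:
carry_out --pt "0.006 0 -0.003 0 0 0" --pt "0.018 0 -0.009 0 0 0" --pt "0.033 0 -0.0175 0 0 0" --pt "0.05 0 -0.027 0 0 0" --pt "0.068 0 -0.037 0 0 0" --jaw 0

```text
time: 7.65
tool_pos: [0.5018, 0.0736, 0.1511]
ee_rot: [3.137, -0.958, 1.829]
wrist_force: [-0.1, -0.2, -4.0]
width: 0.0496
finger_force: 30.0
```

Request:
carry_out --pt "0.015 0 -0.008 0 0 0" --pt "0.03 0 -0.017 0 0 0" --pt "0.045 0 -0.026 0 0 0" --pt "0.058 0 -0.033 0 0 0" --pt "0.062 0 -0.036 0 0 0" --jaw 0

```text
time: 8.15
tool_pos: [0.5004, 0.0793, 0.2225]
ee_rot: [3.134, -0.957, 1.832]
wrist_force: [0.4, -0.0, -4.4]
width: 0.0502
finger_force: 30.0
```

```bash
python3 - <<'E'
from bench import *
from h import *
go(get_obs(),((-.003,-.02,.24),10),((-.003,-.02,.24),-35))
E
```

```text
t 8.15 q [-0.43  0.27  1.43  0.79  2.03 -0.54] tcp_b [ 0.0003 -0.0144  0.2225] grasp_b [ 0.0004 -0.0299  0.2334] F [ 0.4 -0.  -4.4] w 0.0502 30.0
[-0.0023, -0.0034, -0.0012] [0.001, -0.783, 0.007] deg 44.9
[-0.0079, -0.0034, -0.0146] [0.004, -1.568, 0.007] deg 89.9
```

Request:
carry_out --pt "0 -0.0005 0 0 -0.1 0" --pt "0 -0.001 0 0 -0.23 0.002" --pt "0 -0.002 0 0 -0.37 0.004" --pt "-0.001 -0.003 0 0 -0.51 0.005" --pt "-0.002 -0.0035 -0.001 0 -0.65 0.007" --jaw 0

```text
time: 8.65
tool_pos: [0.4968, 0.0763, 0.2196]
ee_rot: [-3.139, -0.305, 1.818]
wrist_force: [-0.1, 0.2, -4.9]
width: 0.0499
finger_force: 30.0
```

```bash
python3 - <<'E'
from bench import *
from h import *
go(get_obs(),((-.003,-.02,.24),-10),((-.003,-.02,.24),-35))
E
```

```text
t 8.65 q [-0.16  0.03  1.44  0.29  1.79 -0.36] tcp_b [-0.0039 -0.0165  0.2196] grasp_b [-0.0039 -0.0222  0.2378] F [-0.1  0.2 -4.9] w 0.0499 30.0
[-0.006, 0.0009, -0.0036] [-0.003, -0.48, -0.002] deg 27.5
[-0.0123, 0.0009, -0.0089] [-0.003, -0.916, -0.001] deg 52.5
```

Request:
carry_out --pt "-0.001 0 0 0 -0.12 0" --pt "-0.003 0 -0.001 0 -0.25 0" --pt "-0.005 0.001 -0.002 0 -0.39 0" --pt "-0.007 0.001 -0.004 0 -0.52 0" --pt "-0.009 0.001 -0.006 0 -0.65 0" --jaw 0

```text
time: 9.15
tool_pos: [0.4996, 0.0676, 0.2221]
ee_rot: [-3.138, 0.343, 1.821]
wrist_force: [-0.2, 0.4, -4.8]
width: 0.0501
finger_force: 30.0
```

Request:
carry_out --pt "-0.001 0 -0.001 0 -0.08 0" --pt "-0.002 0 -0.002 0 -0.17 0" --pt "-0.003 0 -0.003 0 -0.24 0" --pt "-0.004 0 -0.003 0 -0.266 0" --pt "-0.004 0 -0.003 0 -0.266 0" --jaw 0

```text
time: 9.65
tool_pos: [0.5002, 0.0649, 0.2245]
ee_rot: [-3.134, 0.605, 1.825]
wrist_force: [0.5, -0.4, -4.1]
width: 0.0501
finger_force: 30.0
```

```bash
python3 - <<'E'
from bench import *
from h import *
import cv2
s=get_obs()
go(s,((-.003,-.02,.24),-35),((-.003,-.02,.08),-35),((-.003,-.02,.063),-35))
c=snapshot("side")
cv2.imwrite("pics/s2.png",cv2.resize(c["img"][60:300,90:340,::-1],None,fx=2.4,fy=2.4))
E
```

```text
t 9.65 q [ 0.41  0.04  1.51 -0.6   1.69  0.11] tcp_b [-0.0034 -0.0283  0.2245] grasp_b [-0.0033 -0.0175  0.2401] F [ 0.5 -0.4 -4.1] w 0.0501 30.0
[-0.0021, 0.0004, 0.0015] [-0.005, -0.006, 0.004] deg 0.5
[0.0889, 0.0014, 0.1331] [-0.005, -0.006, 0.004] deg 0.5
[0.0985, 0.0015, 0.1471] [-0.005, -0.006, 0.004] deg 0.5
```

View pics/s2.png

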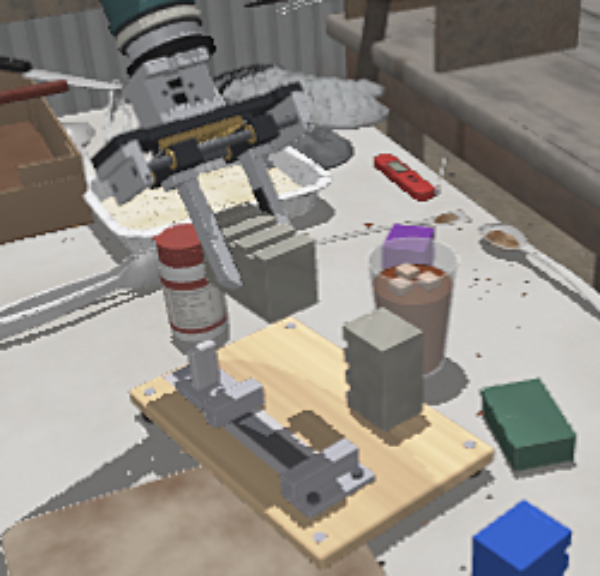

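The block is held level with its grooves up at (265,235), directly above the gap. I'll lower it.

Request:
carry_out --pt "0.012 0 0.017 0 0 0" --pt "0.032 0.001 0.046 -0.003 -0.003 0.002" --pt "0.053 0.001 0.077 -0.005 -0.006 0.004" --pt "0.072 0.001 0.104 -0.005 -0.006 0.004" --pt "0.084 0.0015 0.121 -0.005 -0.006 0.004" --jaw 0

```text
time: 10.2
tool_pos: [0.5011, 0.0632, 0.0764]
ee_rot: [3.141, 0.611, 1.816]
wrist_force: [-0.3, 0.2, -4.4]
width: 0.05
finger_force: 30.0
```

```bash
python3 - <<'E'
from bench import *
from h import *
go(get_obs(),((-.003,-.017,.07),-35),((-.003,-.017,.0635),-35),((-.003,-.017,.062),-35))
E
```

```text
t 10.2 q [ 0.41  0.14  1.7  -0.61  1.44  0.29] tcp_b [-0.003  -0.0302  0.0764] grasp_b [-0.0029 -0.0193  0.092 ] F [-0.3  0.2 -4.4] w 0.05 30.0
[0.0145, -0.0, 0.0167] [-0.002, -0.0, -0.004] deg 0.2
[0.0182, -0.0001, 0.022] [-0.002, -0.0, -0.004] deg 0.2
[0.019, -0.0001, 0.0233] [-0.002, -0.0, -0.004] deg 0.2
```

Request:
carry_out --pt "0.005 0 0.006 0 0 0" --pt "0.01 0 0.012 0 0 0" --pt "0.0145 0 0.0165 0 0 -0.002" --pt "0.0165 0 0.0195 0 0 -0.003" --pt "0.018 0 0.022 0 0 -0.003" --jaw 0

```text
time: 10.7
tool_pos: [0.5027, 0.0665, 0.0515]
ee_rot: [3.137, 0.613, 1.819]
wrist_force: [0.5, 0.0, -4.3]
width: 0.0503
finger_force: 30.0
```

Request:
carry_out --pt "0 0 0 0 0 0" --pt "0 0 0 0 0 0" --pt "0 0 0 0 0 0" --pt "0 0 0 0 0 0" --pt "0 0 0 0 0 0" --jaw 0

```text
time: 11.2
tool_pos: [0.5022, 0.0663, 0.051]
ee_rot: [3.138, 0.613, 1.82]
wrist_force: [0.3, 0.2, -3.8]
width: 0.0501
finger_force: 30.0
```

Request:
carry_out --pt "0.0005 0 0.0008 0 0 0" --pt "0.001 0 0.0016 0 0 0" --pt "0.0016 0 0.0024 0 0 0" --pt "0.0023 0 0.0033 0 0 0" --pt "0.0023 0 0.0033 0 0 0" --jaw 0

```text
time: 11.7
tool_pos: [0.5023, 0.0663, 0.0507]
ee_rot: [3.137, 0.615, 1.817]
wrist_force: [-7.0, 4.1, 13.6]
width: 0.0501
finger_force: 30.0
```

```bash
python3 - <<'E'
from bench import *
from h import *
import cv2
go(get_obs())
a=cv2.resize(snapshot("side")["img"][180:290,140:260,::-1],(600,550),interpolation=cv2.INTER_CUBIC)
cv2.imwrite("pics/s3.png",a)
E
```

```text
t 11.7 q [ 0.42  0.18  1.73 -0.62  1.39  0.33] tcp_b [-0.001  -0.0275  0.0507] grasp_b [-0.0011 -0.0166  0.0663] F [-7.   4.1 13.6] w 0.0501 30.0
```

View pics/s3.png

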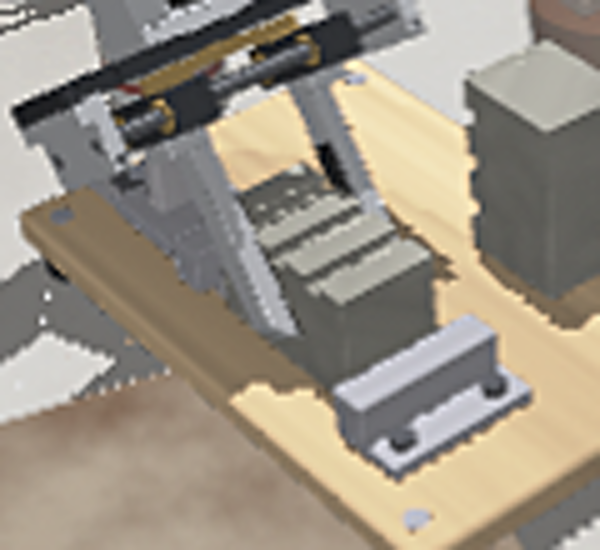

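Block lies between the jaws with its grooves up, clear of the fixed jaw (block top at about (350,240)). I'll let go and retreat along the tool axis.

Request:
carry_out --pt "0 0 0 0 0 0" --pt "0 0 0 0 0 0" --pt "0 0 0 0 0 0" --pt "0 0 0 0 0 0" --pt "0 0 0 0 0 0" --jaw 1

```text
time: 12.25
tool_pos: [0.5021, 0.0661, 0.0466]
ee_rot: [3.139, 0.613, 1.82]
wrist_force: [-0.1, 0.1, -0.4]
width: 0.0866
finger_force: 0.0
```

Request:
carry_out --pt "0 0 0 0 0 0" --pt "0 0 -0.015 0 0 0" --pt "0 0 -0.04 0 0 0" --pt "0 0 -0.07 0 0 0" --pt "0 0 -0.1 0 0 0" --jaw 1

```text
time: 12.75
tool_pos: [0.4872, 0.1222, 0.1291]
ee_rot: [3.14, 0.613, 1.82]
wrist_force: [0.2, -0.4, -0.0]
width: 0.0937
finger_force: 0.0
```

```bash
python3 - <<'E'
from bench import *
from h import *
go(get_obs(),((-.0005,.1035,.21),0),((-.0005,.1035,.071),0))
E
```

```text
t 12.75 q [ 0.52  0.14  1.6  -0.59  1.59  0.32] tcp_b [-0.0019  0.0304  0.1291] grasp_b [-0.0019  0.0413  0.1447] F [ 0.2 -0.4 -0. ] w 0.0937 0.0
[0.0242, 0.0015, -0.0927] [0.002, 0.613, 0.001] deg 35.1
[0.1042, 0.0013, 0.021] [0.002, 0.613, 0.001] deg 35.1
```

Request:
carry_out --pt "0 0 -0.04 0 0.1 0" --pt "0 0 -0.08 0 0.25 0" --pt "0.008 0 -0.09 0 0.39 0" --pt "0.016 0.001 -0.093 0 0.52 0" --pt "0.024 0.0015 -0.093 0.002 0.613 0.001"

```text
time: 13.25
tool_pos: [0.4719, 0.1933, 0.1932]
ee_rot: [3.136, -0.004, 1.82]
wrist_force: [-1.0, 0.2, -0.0]
width: 0.0939
finger_force: 0.0
```

```bash
cat > m.py <<'E'
from bench import *
from h import *
import cv2
go(get_obs(),((-.0005,.1035,.21),0),((-.0005,.1035,.071),0))
c=snapshot("top");P=cloud(c)
B=(P-O)@np.c_[bx,by,bz]
print("all z>.045 comps near centre (board x,y,z centre; dims; angle rel board y)")
for n,z0,z1,y0,y1 in(("block",.086,.1,-.08,.04),("sjaw",.052,.062,.02,.08),("tab",.082,.095,.05,.13),("spare",.12,.135,-.1,.02)):
    x0,x1=(.07,.15) if n=="spare" else (-.05,.05)
    m=(B[...,2]>z0)&(B[...,2]<z1)&(B[...,1]>y0)&(B[...,1]<y1)&(B[...,0]>x0)&(B[...,0]<x1)
    if m.sum()<10: print(n,m.sum()); continue
    z=np.median(B[m][:,2]); q=plane(c,np.argwhere(m)[:,::-1],z); q=((q-O)@np.c_[bx,by])[:,:2].astype(np.float32)
    r=cv2.minAreaRect(q); print(n,m.sum(),z.round(4),np.round(r[0],4),np.round(r[1],4),round(r[2],1),"y",q[:,1].min().round(4),q[:,1].max().round(4))
cv2.imwrite("pics/t_now.png",cv2.resize(c["img"][180:305,170:330,::-1],None,fx=4.5,fy=4.5,interpolation=cv2.INTER_CUBIC))
E
python3 m.py
```

```text
t 13.25 q [ 0.27 -0.    1.49  0.    1.65  0.03] tcp_b [0.0008 0.1031 0.1932] grasp_b [0.0007 0.103  0.2122] F [-1.   0.2 -0. ] w 0.0939 0.0
[0.0004, -0.0014, 0.0022] [0.006, -0.004, -0.001] deg 0.4
[-0.0001, -0.0021, 0.1412] [0.006, -0.004, -0.001] deg 0.4
all z>.045 comps near centre (board x,y,z centre; dims; angle rel board y)
block 816 0.0922 [ 0.0006 -0.0226] [0.0506 0.0952] 0.1 y -0.0702 0.0249
sjaw 205 0.0572 [0.0011 0.0513] [0.0201 0.0598] 89.7 y 0.0413 0.0614
tab 0
spare 579 0.1278 [ 0.1121 -0.0425] [0.06   0.0502] 89.2 y -0.0728 -0.0126
```

The block lies flat and aligned, about 5 mm from the fixed jaw, and the gap is about 116 mm. The jaw has to close about 21 mm.

Request:
carry_out --pt "0 -0.001 0.035 0.003 -0.003 0" --pt "0 -0.002 0.075 0.006 -0.004 0" --pt "0 -0.002 0.105 0.006 -0.004 0" --pt "0 -0.002 0.128 0.006 -0.004 0" --pt "0 -0.002 0.138 0.006 -0.004 0"

```text
time: 13.8
tool_pos: [0.4667, 0.192, 0.0496]
ee_rot: [-3.13, 0.006, 1.821]
wrist_force: [0.7, 0.1, 0.1]
width: 0.0942
finger_force: 0.0
```

Request:
carry_out --pt "0 0 0 0 0 0" --pt "0 0 0 0 0 0" --pt "0 0 0 0 0 0" --pt "0 0 0 0 0 0" --pt "0 0 0 0 0 0" --jaw 0

```text
time: 14.3
tool_pos: [0.4696, 0.1928, 0.0539]
ee_rot: [-3.138, 0.004, 1.82]
wrist_force: [0.1, 0.4, -0.7]
width: 0.0573
finger_force: 0.0
```

Request:
carry_out --pt "0 0 0 0 0 0" --pt "0 0 0 0 0 0" --pt "0 0 0 0 0 0" --pt "0 0 0 0 0 0" --pt "0 0 0 0 0 0" --jaw 0

```text
time: 14.8
tool_pos: [0.4705, 0.193, 0.0529]
ee_rot: [-3.14, 0.004, 1.82]
wrist_force: [5.8, 2.5, -3.8]
width: 0.0297
finger_force: 30.0
```

Request:
carry_out --pt "-0.002 0 0 0 0 0" --pt "-0.006 0 0 0 0 0" --pt "-0.01 0 0 0 0 0" --pt "-0.013 0 0 0 0 0" --pt "-0.016 0 0 0 0 0" --jaw 0

```text
time: 15.3
tool_pos: [0.4742, 0.1785, 0.053]
ee_rot: [-3.14, 0.002, 1.82]
wrist_force: [5.1, 4.4, -4.1]
width: 0.0297
finger_force: 30.0
```

Request:
carry_out --pt "-0.001 0 0 0 0 0" --pt "-0.002 0 0 0 0 0" --pt "-0.003 0 0 0 0 0" --pt "-0.004 0 0 0 0 0" --pt "-0.005 0 0 0 0 0" --jaw 0

```text
time: 15.8
tool_pos: [0.4751, 0.1745, 0.0529]
ee_rot: [-3.14, 0.0, 1.821]
wrist_force: [5.1, 6.8, -4.2]
width: 0.0297
finger_force: 30.0
```

Request:
carry_out --pt "-0.0005 0 0 0 0 0" --pt "-0.001 0 0 0 0 0" --pt "-0.0015 0 0 0 0 0" --pt "-0.002 0 0 0 0 0" --pt "-0.002 0 0 0 0 0" --jaw 0

```text
time: 16.3
tool_pos: [0.4757, 0.1726, 0.0529]
ee_rot: [-3.14, 0.0, 1.821]
wrist_force: [3.5, 6.0, -4.9]
width: 0.0301
finger_force: 30.0
```

Request:
carry_out --pt "-0.0005 0 0 0 0 0" --pt "-0.001 0 0 0 0 0" --pt "-0.0015 0 0 0 0 0" --pt "-0.002 0 0 0 0 0" --pt "-0.002 0 0 0 0 0" --jaw 0

```text
time: 16.8
tool_pos: [0.4758, 0.1719, 0.0529]
ee_rot: [-3.14, -0.002, 1.821]
wrist_force: [3.3, 9.4, -4.3]
width: 0.0298
finger_force: 30.0
```

Request:
carry_out --pt "-0.0005 0 0 0 0 0" --pt "-0.001 0 0 0 0 0" --pt "-0.0015 0 0 0 0 0" --pt "-0.002 0 0 0 0 0" --pt "-0.002 0 0 0 0 0" --jaw 0

```text
time: 17.3
tool_pos: [0.4758, 0.1718, 0.053]
ee_rot: [-3.14, -0.006, 1.821]
wrist_force: [1.0, 13.0, -4.1]
width: 0.0301
finger_force: 30.0
```

Request:
carry_out --pt "0 0 0 0 0 0" --pt "0 0 0 0 0 0" --pt "0 0 0 0 0 0" --pt "0 0 0 0 0 0" --pt "0 0 0 0 0 0" --jaw 1

```text
time: 17.8
tool_pos: [0.4755, 0.1662, 0.0529]
ee_rot: [-3.136, 0.004, 1.82]
wrist_force: [-0.0, -0.2, 0.5]
width: 0.0663
finger_force: 0.0
```

Request:
carry_out --pt "0.001 0 0 0 0 0" --pt "0.001 0 -0.02 0 0 0" --pt "0.001 0 -0.055 0 0 0" --pt "0.01 0 -0.1 0 0 0" --pt "0.03 0 -0.14 0 0 0" --jaw 1

```text
time: 18.3
tool_pos: [0.4689, 0.1956, 0.1946]
ee_rot: [-3.137, 0.004, 1.818]
wrist_force: [0.8, -0.2, 0.4]
width: 0.0937
finger_force: 0.0
```

```bash
python3 m.py
```

```text
t 18.3 q [ 0.29  0.    1.48 -0.    1.66  0.04] tcp_b [-0.0015  0.106   0.1946] grasp_b [-0.0014  0.1061  0.2136] F [ 0.8 -0.2  0.4] w 0.0937 0.0
[-0.0025, 0.001, 0.0036] [-0.005, 0.004, -0.002] deg 0.4
[-0.0019, 0.0017, 0.1426] [-0.005, 0.004, -0.002] deg 0.4
all z>.045 comps near centre (board x,y,z centre; dims; angle rel board y)
block 816 0.0924 [ 0.0007 -0.0283] [0.095  0.0507] 89.9 y -0.0758 0.0193
sjaw 202 0.0574 [0.0005 0.0468] [0.0605 0.0543] 1.8 y 0.02 0.0744
tab 61 0.0881 [0.0017 0.0777] [0.0293 0.0126] 12.8 y 0.0734 0.086
spare 577 0.1278 [ 0.1121 -0.0426] [0.0599 0.0501] 88.9 y -0.0728 -0.0126
```

View pics/t_now.png

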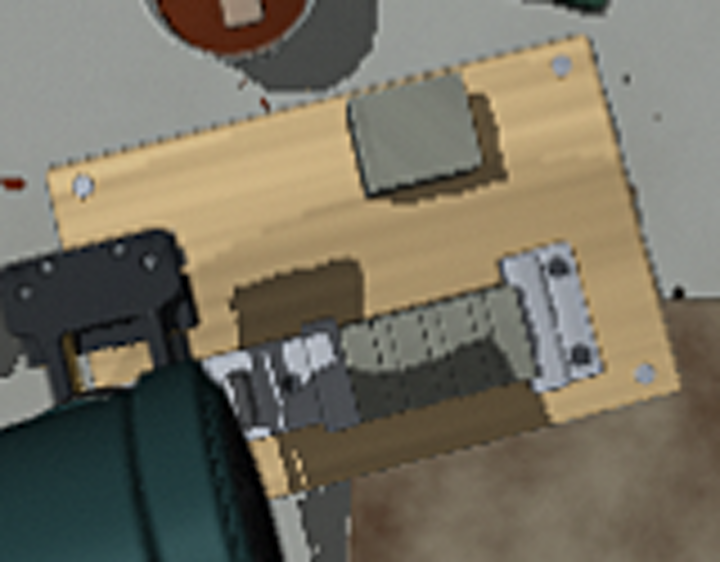

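The block sits between the jaws with its grooves up, touching the fixed jaw at (520,330) and the sliding jaw at (340,370). The spare hasn't moved and the arm is clear, so I'm handing in.

```bash
python3 -c "
from bench import *
print(close_job())"
```

```text
the job is handed in; nothing more can be done
None
```

I handed the job in at about 18 s of robot time; no verdict came back. By my last measurements, block_b lies flat with its grooves up, held against the fixed jaw with no visible gap. The spare block hasn't moved, and I saw no contact with the cup, shaker or tin, though I didn't re-measure their positions.

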